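# Square up a pile of well plates and set the jig's thumbscrew

## Robot

A 6-joint arm with a two-finger parallel gripper is mounted at the origin on the work surface. World frame = base frame: x ahead of the robot, y to its left, z up, the work surface at z = 0. Lengths are in mm, angles in rad, forces in N, time in s.
With the tool pointing down it reaches from about 300 to 950 mm from the base axis. Payload 3.1 kg.
Tool frame: the origin (TCP) lies at the very end of the fingers, on their centre line; the grasp point (between the pads) lies 19 mm behind it (env.pinch_z is the distance from the TCP to the grasp point, in mm); z points along the fingers, y is the line along which they close (so a half turn about z gives the same grasp; the last joint's range is limited). The gripper opens to 85 mm and grips with 20 to 120 N. Pads are 22 mm wide; open, the fingers measure 114 mm over their backs; the gripper's body (76 mm by 85 mm) begins 54 mm behind the grasp point. The pads swing forward as they close: fully open they stand 13 mm farther back than shut.
Start: joints at [-1.415, 0.308, 1.634, -0, 1.2, -0.07], TCP at [139.901, -609.147, 231.272] pointing down, gripper open.
Joint ranges: [-3.06, 3.06], [-0.79, 1.96], [0.05, 2.63], [-1.19, 4.34], [0.05, 2.64], [-2.94, 2.94]. Speed limits (rad/s): [2.79, 2.79, 3.14, 3.14, 3.14, 3.14].

## Interface

Orientations are given as a unit quaternion [x, y, z, w].
In Python, from workcell import env, eyes gives the robot as it stands.
- The arm moves only by the shell command python3 -m crank 'ROWS'. ROWS is JSON, a list of rows, each an object of numbers: "tx", "ty", "tz": the shift along the world's x, y, z in mm; "rx", "ry", "rz": the turn, a rotation vector about the world's x, y, z in degrees; "grip": the closure, from 0 (fully open) to 1 (shut). In form: [{"tx": .., "ty": .., "tz": .., "rx": .., "ry": .., "rz": .., "grip": ..}, ...]. A call has exactly 8 rows; each row is the pose to reach, as a shift and turn from the pose commanded when the call began; what a row does not reach only later rows make up. A row lasts 1/12 s, in which the tool goes at most 41.7 mm and 7.16 degrees, less where a joint would pass 70% of its speed; a pose out of reach is approached as far as the arm can. A call with a gripper value outside its range is refused whole. The fingers move at their own pace and stop on an object; the grip force is fixed at half the most. Time passes only in rows, so rows that repeat a pose let the fingers close, or fill a call up. It gives the time, the measured TCP pose, the force, the opening and the grip force at its end, in the units of the state.
- env.sense(): the state, without advancing time (a new reading comes with each control period).
- eyes.read_camera(name): name is "side" or "top" or "wrist"; returns a dict with "image" (400x640x3 uint8, red, green, blue), "fx", "fy", "cx", "cy" (pixels), "world_to_cam" (4x4, takes a point from world to camera coordinates); the wrist camera has in their place "tool_from_camera" (4x4, takes a point from camera to tool coordinates, whose origin is the TCP and whose axes are the flange's). Camera axes: x right, y down, z forward; pixel columns grow to the right and rows downward; lengths in mm; the calibration is good to about 2 mm. The wrist camera is an equidistant fisheye: a pixel r from the principal point sees the ray r / f radians off the axis. A picture is of the moment at which its call begins: read the wrist's pose just before it. There is no depth.
- env.sign_off(): hands the job in; it is judged then, once.
The state is a dict: "clock": time; "joints": joint angles; "joint_velocities": joint speeds; "joint_torque": joint torques, N m; "eef_pos": TCP position; "eef_rot": TCP orientation; "ft_force": force on the tool from outside, world axes, zero at the start; "moment": the same for the moment, N m; "opening": opening from 0.0 (shut) to 1.0 (fully open); "finger_force": force on a finger pad.
Only numpy, scipy, OpenCV 4.12 (cv2) and the standard library are available. Lean on these libraries where they do the work, as an engineer would, in place of code of your own. Each camera call takes 0.05 s, during which the arm holds its last target. There are 200 camera calls.

## Task

Lay the loose white well plate flat and squarely on the two already in the squaring jig and let go of it, so that the three make one aligned pile. Then turn the jig's thumbscrew clockwise until it seats against its stop, back it off a quarter turn, and finish while still gripping the thumbscrew there, keeping it still. Leave the other things on the bench where they are.

Things in the scene. Friction and masses are not known exactly. Their poses are not given: they have to be found in the camera images.
- jig: squaring jig fixed to the bench: aluminium base x = -65.5 to 112.5 mm, y = -52 to 52, 10 mm thick. Origin on the bench top under the middle of the nest where the pile lies; x along the nest's length towards the thumbscrew; z up. Nest floor at z = 10. Along the sides four dark posts at x = -45 to -31 and 31 to 45 mm with inner faces at y = -29.5 and 29.5; between them the sides are open for fingers
- jig_stop (a point): middle of the face of the nest's fixed end stop, 30 mm wide: in the jig's frame x = -48.5, y = 0, z = 29 mm. Stop, posts and jaw are upright up to z = 48 mm, then lean outwards as a lead-in up to z = 60 mm
- jaw_face (a point): middle of the face of the moving steel jaw, 34 mm wide, opposite the end stop (z = 30 mm): in the jig's frame at x = 54.6 mm when the screw reads 0, moving 1.91 mm towards the nest per radian, x = 48.5 mm when seated. The nest is thus 5 to 6 mm longer at the start than when seated
- plate_a: bottom plate of the pile, loose in the jig from the start. All three plates are alike: flat white plastic, 96 x 54 x 12 mm, about 70 g, with rows of grey wells on top; origin at the centre of the underside, x along the 96 mm length (either way round is the same), z up
- plate_b: second plate, loose in the jig on top of plate_a from the start, not quite in line with it; same shape, underside 22 mm above the bench
- plate_c: third plate, same shape, lying flat on the bench on the left by itself: the one to lay on the pile (underside then 34 mm, top 46 mm above the bench)
- screw (a joint): angle of the thumbscrew (rad): grows clockwise seen from above; 0 fully out, 3.2 at its stop (seated); starts at 0.4 to 1.2. A quarter turn back from the stop is 1.63. It turns in place without rising or sinking, with light friction (0.04 N m), and stays where left. Clockwise closes the jaw, which pushes the plates into line, with 1 mm to spare when seated
- screw_head (a point): steel thumbscrew head: an upright flat blade 44 mm long, 10 mm thick, 32 mm high on a 10 mm thick stem. Origin on the screw's axis at the blade's underside, 74 mm above the bench, on the jig's x axis 88 mm from the jig's origin; x along the blade, z up. The blade points along the jig's x when the screw reads 0. Below it a collar and block reach up to 55 mm above the bench
- bottle: bystander: amber bottle with blue cap, 64 mm wide, 130 mm high, origin under its centre
- jar: bystander: white plastic jar, 72 mm wide, 95 mm high, origin under its centre
- vial: bystander: small clear vial with blue cap, 26 mm wide, 45 mm high, origin under its centre
- oring: bystander: black rubber ring lying flat, 32 mm wide, 5 mm high, origin under its centre
- pen: bystander: marker pen 135 mm long, 13 mm thick, lying; origin on the bench under it, 50 mm from its black end, x along it
- rack: bystander: yellow tube rack 160 x 60 x 45 mm, origin under its centre, x along its length
- pipette: bystander: multichannel pipette lying down, white head 75 x 90 mm with a grey 26 mm thick handle along its x to 155 mm from the origin, which is under the head's centre
Mind the look-alikes: they are no part of the job. What is shaped like the jig but turquoise is not meant.

How it is judged (in metres and radians):
On the way, in this order (a step that is already met when the one before it is completed fails the run):
1. the third plate lies flat on the other two in the jig and is let go (z of plate_a in the frame of jig between 0.007 and 0.013 m and angle between the x axis of each of plate_a, plate_b, plate_c and the x axis of jig, either way round below 0.09 rad and angle between each of plate_a, plate_b, plate_c's own z axis and vertical below 0.06 rad and horizontal distance between each of plate_a, plate_b, plate_c and jig below 0.009 m and z of plate_b in the frame of jig between 0.019 and 0.025 m and z of plate_c in the frame of jig between 0.031 and 0.037 m and horizontal distance between plate_c and plate_b below 0.009 m and horizontal distance between plate_b and plate_a below 0.009 m and contact force between the fingers and plate_c below 0.1 N), for 0.2 s.
2. the thumbscrew is turned clockwise until it seats (value of joint screw above 3.12 rad), for 0.1 s.
At the end, for the whole second after the job is handed in: the three plates lie flat in the jig one on another, centres within 7 mm of each other and within 9 mm of the nest's middle, lengths within 5 degrees of the nest's; the thumbscrew, after having seated, stands 70 to 110 degrees back from its stop, still, and the fingers still grip it (more than 4 N) (z of plate_a in the frame of jig between 0.007 and 0.013 m and angle between the x axis of each of plate_a, plate_b, plate_c and the x axis of jig, either way round below 0.09 rad and angle between each of plate_a, plate_b, plate_c's own z axis and vertical below 0.06 rad and horizontal distance between each of plate_a, plate_b, plate_c and jig below 0.009 m and z of plate_b in the frame of jig between 0.019 and 0.025 m and z of plate_c in the frame of jig between 0.031 and 0.037 m and horizontal distance between plate_c and plate_b below 0.007 m and horizontal distance between plate_b and plate_a below 0.007 m and value of joint screw between 1.28 and 1.98 rad and velocity of joint screw between -0.05 and 0.05 rad/s and contact force between the fingers and screw above 4 N and contact force between the arm and plate_c below 0.1 N and linear speed of plate_c below 0.02 m/s); the arm keeps its last pose, push and grip.
It fails at once if a bystander was moved by more than 30 mm (distance of any of bottle, jar, vial, oring, pen, rack, pipette from where it was at the start of the episode above 0.03 m).
It also fails if it takes over 53 s, if anything falls off the work surface, if the arm or the gripper's body presses on something with over 40 N, if the wrist force passes 120 N, or if a joint passes its speed limit or range.

## Working session

There is one attempt and no reset: what is moved stays moved. The work goes in short steps, Python scripts to look and compute and a shell command to move; the robot and the scene stay as the last step left them, time stands still between calls to the robot, and variables do not carry over. Pictures are saved under pics/ and viewed, at most 10 in all, crops included, and the job is handed in when it is done.

```bash
mkdir -p pics; ls; python3 - <<'E'
from workcell import env, eyes
import cv2,json,numpy as np
s=env.sense();print({k:np.round(v,3).tolist() for k,v in s.items()})
for n in ["top","side"]:
    c=eyes.read_camera(n);cv2.imwrite(f"pics/{n}0.png",c["image"][:,:,::-1])
    print(n,c["fx"],c["fy"],c["cx"],c["cy"],np.round(c["world_to_cam"],4).tolist())
    np.savez(f"{n}.npz",**c)
E
```

```text
pics
{'clock': 0.0, 'joints': [-1.415, 0.309, 1.635, -0.0, 1.2, -0.07], 'joint_velocities': [0.002, -0.001, -0.001, 0.0, 0.002, 0.001], 'joint_torque': [0.002, -41.524, -27.666, 0.0, 0.01, -0.0], 'eef_pos': [139.765, -608.317, 230.044], 'eef_rot': [0.994, 0.113, -0.0, -0.001], 'ft_force': [-0.228, 0.464, 0.074], 'moment': [0.036, -0.052, 0.022], 'finger_force': 0.0, 'opening': 0.996}
top 372.0597278587176 372.0597278587176 317.0681821461789 192.38392876264007 [[-0.0249, -0.9997, -0.0091, -44.3238], [-0.9867, 0.026, -0.1605, 556.1018], [0.1607, 0.0049, -0.987, 1066.5573], [0.0, 0.0, 0.0, 1.0]]
side 414.54268158697374 414.54268158697374 318.3837989309262 201.5125236225409 [[-0.9727, -0.2319, 0.0104, 504.5792], [-0.1374, 0.539, -0.831, 144.8761], [0.187, -0.8098, -0.5561, 923.7339], [0.0, 0.0, 0.0, 1.0]]
```

View pics/top0.png

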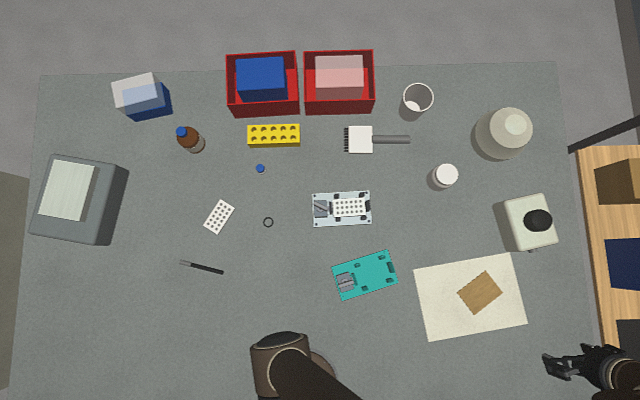

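View pics/side0.png

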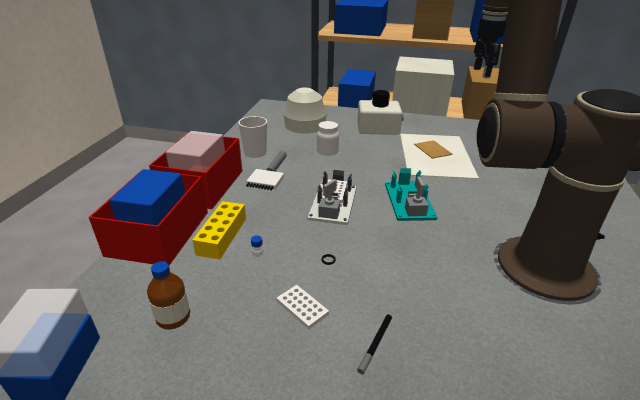

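The top view shows plate_c at (219,217), the jig at (342,208) with its thumbscrew on the left (about 321,209, so jig x is roughly world +y), and a turquoise decoy at (365,275). The side view shows plate_c at (302,305) and the jig at (333,200).

```bash
cat > h.py <<'E'
import numpy as np,cv2
def plane(c,uv,z):
    T=np.array(c["world_to_cam"]);R=T[:3,:3];o=-R.T@T[:3,3]
    uv=np.atleast_2d(uv).astype(float)
    d=np.c_[(uv[:,0]-c["cx"])/c["fx"],(uv[:,1]-c["cy"])/c["fy"],np.ones(len(uv))]@R
    return (o+d*((z-o[2])/d[:,2])[:,None])[:,:2]
def proj(c,p):
    T=np.array(c["world_to_cam"]);q=np.atleast_2d(p)@T[:3,:3].T+T[:3,3]
    return np.c_[q[:,0]/q[:,2]*c["fx"]+c["cx"],q[:,1]/q[:,2]*c["fy"]+c["cy"]]
def rect(c,box,thr,z,sat=40):
    """min-area rectangle, on plane z, of bright unsaturated blob in box"""
    x0,y0,x1,y1=box;im=c["image"][y0:y1,x0:x1]
    m=((im.min(2)>thr)&(im.max(2).astype(int)-im.min(2)<sat)).astype(np.uint8)
    k=cv2.morphologyEx(m,cv2.MORPH_CLOSE,np.ones((5,5)))
    cs,_=cv2.findContours(k,cv2.RETR_EXTERNAL,cv2.CHAIN_APPROX_NONE)
    q=max(cs,key=cv2.contourArea)[:,0]+[x0,y0]
    w=plane(c,q,z).astype(np.float32);(ctr,(a,b),th)=cv2.minAreaRect(w)
    if a<b: a,b,th=b,a,th+90
    return np.round(ctr,1),round(a,1),round(b,1),round((th+90)%180-90,2)
E
python3 - <<'E'
import numpy as np,cv2
from h import *
t=dict(np.load("top.npz"));s=dict(np.load("side.npz"))
for thr in (140,160,180): print("plate top",thr,rect(t,(195,190,245,245),thr,12),"side",rect(s,(265,275,340,335),thr,12))
for thr in (120,135,150): print("jig top",thr,rect(t,(300,180,380,235),thr,10))
a=cv2.resize(t["image"][175:250,190:390],None,fx=4,fy=4,interpolation=cv2.INTER_CUBIC)
b=cv2.resize(s["image"][160:230,300:365],None,fx=4,fy=4,interpolation=cv2.INTER_CUBIC)
o=np.zeros((590,800,3),np.uint8);o[:300]=a;o[305:585,:260]=b
o[305:585,270:594]=cv2.resize(s["image"][270:340,262:343],None,fx=4,fy=4,interpolation=cv2.INTER_CUBIC)
cv2.imwrite("pics/crop.png",o[:,:,::-1])
E
```

```text
plate top 140 (array([494.6, 245. ]), 96.7, 55.7, -33.27) side (array([493.6, 245.6]), 96.6, 54.3, -33.12)
plate top 160 (array([494.2, 244.7]), 96.5, 54.6, -33.21) side (array([493.5, 245.8]), 95.6, 53.3, -32.9)
plate top 180 (array([494.1, 244.4]), 95.0, 53.6, -33.22) side (array([493.6, 246. ]), 94.8, 52.9, -32.88)
jig top 120 (array([ 514.2, -126.4]), 244.5, 166.5, 88.47)
jig top 135 (array([ 505.6, -147. ]), 212.5, 149.6, -86.55)
jig top 150 (array([ 510.1, -130.7]), 179.2, 102.4, -88.1)
```

View pics/crop.png

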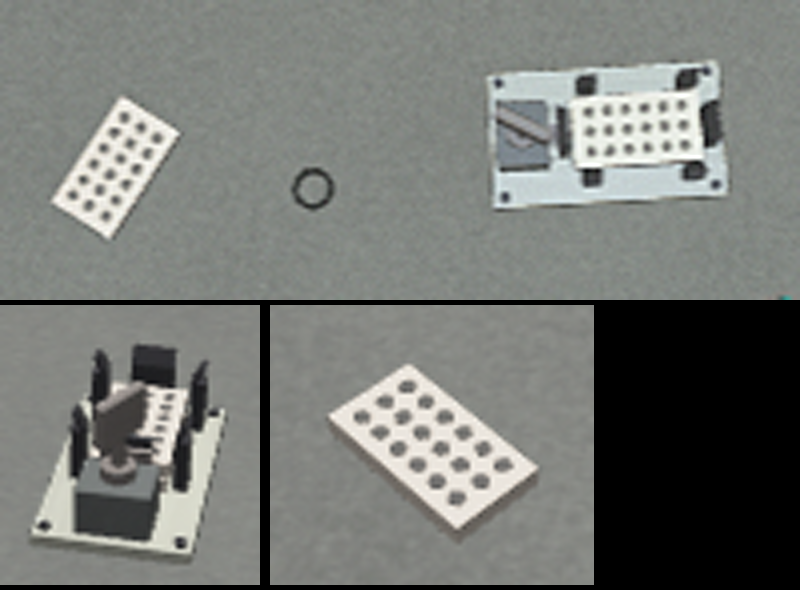

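```bash

python3 -m crank '[{"tx":15,"ty":36,"rz":6},{"tx":30,"ty":72,"rz":12},{"tx":45,"ty":108,"rz":18},{"tx":60,"ty":145,"rz":24},{"tx":75,"ty":181,"rz":29},{"tx":90,"ty":217,"rz":34},{"tx":105,"ty":253,"rz":39},{"tx":120,"ty":290,"rz":45}]'
python3 -m crank '[{"tx":15,"ty":36,"rz":6},{"tx":30,"ty":72,"rz":12},{"tx":45,"ty":108,"rz":18},{"tx":60,"ty":145,"rz":24},{"tx":75,"ty":181,"rz":29},{"tx":90,"ty":217,"rz":34},{"tx":105,"ty":253,"rz":39},{"tx":120,"ty":290,"rz":45}]'
python3 -m crank '[{"tx":15,"ty":36,"rz":6},{"tx":30,"ty":72,"rz":12},{"tx":45,"ty":108,"rz":18},{"tx":60,"ty":145,"tz":-15,"rz":24},{"tx":75,"ty":181,"tz":-40,"rz":29},{"tx":90,"ty":217,"tz":-60,"rz":34},{"tx":105,"ty":253,"tz":-75,"rz":39},{"tx":114,"ty":274,"tz":-81,"rz":44}]'
python3 - <<'E'
from workcell import env,eyes
import cv2,numpy as np
from h import *
s=env.sense();print(s["eef_pos"],s["eef_rot"],s["joints"])
w=eyes.read_camera("wrist");print(np.round(w["tool_from_camera"],3).tolist(),w["fx"],w["cx"],w["cy"])
cv2.imwrite("pics/w1.png",w["image"][:,:,::-1]);np.savez("w1.npz",**w)
E
```

```text
[ 139.77207746 -608.38635902  230.14325743] [ 9.93632942e-01  1.12660633e-01 -5.28641179e-05 -1.07543953e-03] [-1.41470795e+00  3.08939296e-01  1.63507055e+00 -1.36986606e-05
  1.19973625e+00 -6.97074242e-02]
[[0.0, -0.953, -0.304, 78.194], [1.0, 0.0, -0.001, -0.098], [0.001, -0.304, 0.953, -142.214], [0.0, 0.0, 0.0, 1.0]] 309.70691628693146 321.6862544828127 205.6125232806189$[0]: bad value
$[0]: bad value
$[0]: bad value
```

View pics/w1.png

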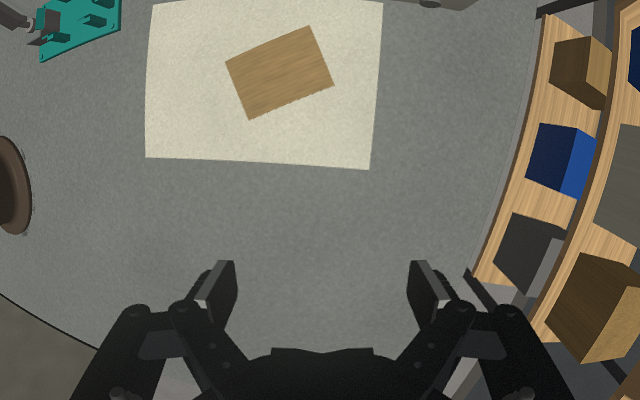

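The wrist view shows only the empty fingers at (220,290) and (425,290); the moves were refused because every row needs all its keys.

```bash

python3 -m crank '[{"tx":15,"ty":36,"tz":0,"rx":0,"ry":0,"rz":6,"grip":0},{"tx":30,"ty":72,"tz":0,"rx":0,"ry":0,"rz":12,"grip":0},{"tx":45,"ty":108,"tz":0,"rx":0,"ry":0,"rz":18,"grip":0},{"tx":60,"ty":145,"tz":0,"rx":0,"ry":0,"rz":24,"grip":0},{"tx":75,"ty":181,"tz":0,"rx":0,"ry":0,"rz":29,"grip":0},{"tx":90,"ty":217,"tz":0,"rx":0,"ry":0,"rz":34,"grip":0},{"tx":105,"ty":253,"tz":0,"rx":0,"ry":0,"rz":39,"grip":0},{"tx":120,"ty":290,"tz":0,"rx":0,"ry":0,"rz":45,"grip":0}]'
python3 -m crank '[{"tx":15,"ty":36,"tz":0,"rx":0,"ry":0,"rz":6,"grip":0},{"tx":30,"ty":72,"tz":0,"rx":0,"ry":0,"rz":12,"grip":0},{"tx":45,"ty":108,"tz":0,"rx":0,"ry":0,"rz":18,"grip":0},{"tx":60,"ty":145,"tz":0,"rx":0,"ry":0,"rz":24,"grip":0},{"tx":75,"ty":181,"tz":0,"rx":0,"ry":0,"rz":29,"grip":0},{"tx":90,"ty":217,"tz":0,"rx":0,"ry":0,"rz":34,"grip":0},{"tx":105,"ty":253,"tz":0,"rx":0,"ry":0,"rz":39,"grip":0},{"tx":120,"ty":290,"tz":0,"rx":0,"ry":0,"rz":45,"grip":0}]'
python3 - <<'E'
from workcell import env,eyes
import cv2,numpy as np
s=env.sense();print(s["clock"],s["eef_pos"],s["eef_rot"],s["joints"])
from scipy.spatial.transform import Rotation as R
w=eyes.read_camera("wrist");t=eyes.read_camera("top")
np.savez("w2.npz",pos=s["eef_pos"],rot=s["eef_rot"],**w);np.savez("top2.npz",**t)
cv2.imwrite("pics/w2.png",w["image"][:,:,::-1])
E
```

```text
clock: 0.82
eef_pos: [260.0, -317.3, 231.0]
eef_rot: [0.874, 0.486, 0.0, -0.0]
ft_force: [2.0, 0.1, -0.3]
opening: 1.002
finger_force: 0.0
clock: 1.48
eef_pos: [380.0, -27.2, 231.4]
eef_rot: [0.621, 0.784, 0.0, 0.0]
ft_force: [1.7, -0.3, 0.3]
opening: 1.001
finger_force: 0.0
1.4833 [380.0434934  -27.24334098 231.39643279] [6.21144504e-01 7.83695920e-01 1.05922320e-04 4.46802108e-04] [-1.85787808e-01 -1.93146570e-01  2.16374128e+00 -2.48341808e-04
  1.17010851e+00 -4.16082699e-01]
```

View pics/w2.png

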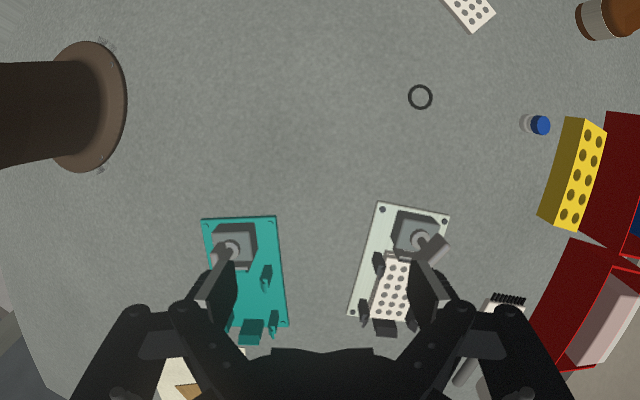

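The wrist view shows the jig at about (400,260), with base corners at (378,202) and (449,216), the turquoise decoy at (245,270) and plate_c at the top (470,10).

```bash
cat >> h.py <<'E'
from scipy.spatial.transform import Rotation as Rot
def wplane(w,uv,z):
    uv=np.atleast_2d(uv).astype(float);p=(uv-[float(w["cx"]),float(w["cy"])])/float(w["fx"])
    r=np.linalg.norm(p,axis=1)[:,None];d=np.c_[p/np.maximum(r,1e-9)*np.sin(r),np.cos(r)]
    M=np.array(w["tool_from_camera"]);R=Rot.from_quat(w["rot"]).as_matrix()
    d=d@M[:3,:3].T@R.T;o=w["pos"]+R@M[:3,3]
    return (o+d*((z-o[2])/d[:,2])[:,None])[:,:2]
def wrect(w,box,thr,z,sat=40,close=7):
    x0,y0,x1,y1=box;im=w["image"][y0:y1,x0:x1]
    m=((im.min(2)>thr)&(im.max(2).astype(int)-im.min(2)<sat)).astype(np.uint8)
    k=cv2.morphologyEx(m,cv2.MORPH_CLOSE,np.ones((close,close)))
    q=max(cv2.findContours(k,0,cv2.CHAIN_APPROX_NONE)[0],key=cv2.contourArea)[:,0]+[x0,y0]
    (c,(a,b),th)=cv2.minAreaRect(wplane(w,q,z).astype(np.float32))
    if a<b:a,b,th=b,a,th+90
    return np.round(c,1),round(a,1),round(b,1),round((th+90)%180-90,2)
def shot(n):
    from workcell import env,eyes
    s=env.sense();w=eyes.read_camera("wrist");w.update(pos=s["eef_pos"],rot=s["eef_rot"]);np.savez(n+".npz",**w)
    cv2.imwrite("pics/"+n+".png",w["image"][:,:,::-1]);print(s["clock"],np.round(s["eef_pos"],1),"yaw",round(np.degrees(2*np.arctan2(s["eef_rot"][1],s["eef_rot"][0])),2),"q",np.round(s["joints"],2))
    return w
E
python3 -m crank '[{"tx":14,"ty":34,"tz":0,"rx":0,"ry":0,"rz":6,"grip":0},{"tx":28,"ty":68,"tz":0,"rx":0,"ry":0,"rz":12,"grip":0},{"tx":42,"ty":102,"tz":0,"rx":0,"ry":0,"rz":18,"grip":0},{"tx":56,"ty":136,"tz":0,"rx":0,"ry":0,"rz":24,"grip":0},{"tx":70,"ty":171,"tz":-20,"rx":0,"ry":0,"rz":29,"grip":0},{"tx":85,"ty":206,"tz":-40,"rx":0,"ry":0,"rz":34,"grip":0},{"tx":100,"ty":240,"tz":-60,"rx":0,"ry":0,"rz":39,"grip":0},{"tx":114,"ty":273,"tz":-80,"rx":0,"ry":0,"rz":44,"grip":0}]'
python3 - <<'E'
from h import *
w=dict(np.load("w2.npz"))
print("jig corners",wplane(w,[[378,202],[449,216],[347,315]],10))
import time
w=shot("w3")
for thr in (150,170,190): 
    try: print(wrect(w,(150,100,500,399),thr,12,close=9))
    except Exception as e: print(e)
E
```

```text
clock: 2.25
eef_pos: [493.9, 242.8, 151.4]
eef_rot: [0.283, 0.959, -0.0, 0.0]
ft_force: [-0.0, -0.4, 0.4]
opening: 0.993
finger_force: 0.0
jig corners [[ 456.12161834  -43.53651361]
 [ 556.32349866  -39.66836152]
 [ 463.4874322  -218.96138095]]
2.25 [493.9 242.8 151.4] yaw 147.12 q [ 0.38  0.26  1.88 -0.    1.01 -0.62]
(array([494.1, 245.6]), 94.6, 53.9, -32.9)
(array([493.9, 246.2]), 93.5, 52.9, -33.14)
(array([494.1, 245.8]), 92.7, 52.0, -33.03)
```

View pics/w3.png

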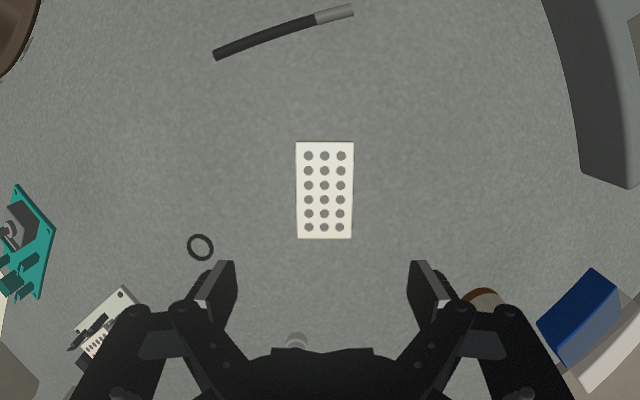

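Plate_c lies centred and square between the fingers at (325,190), and the O-ring at (200,247) is well clear. I'll descend and grip.

```bash

python3 -m crank '[{"tx":0,"ty":2.5,"tz":-30,"rx":0,"ry":0,"rz":0,"grip":0},{"tx":0,"ty":2.5,"tz":-65,"rx":0,"ry":0,"rz":0,"grip":0},{"tx":0,"ty":2.5,"tz":-100,"rx":0,"ry":0,"rz":0,"grip":0},{"tx":0,"ty":2.5,"tz":-125,"rx":0,"ry":0,"rz":0,"grip":0},{"tx":0,"ty":2.5,"tz":-140,"rx":0,"ry":0,"rz":0,"grip":0},{"tx":0,"ty":2.5,"tz":-148,"rx":0,"ry":0,"rz":0,"grip":0},{"tx":0,"ty":2.5,"tz":-152,"rx":0,"ry":0,"rz":0,"grip":0},{"tx":0,"ty":2.5,"tz":-152,"rx":0,"ry":0,"rz":0,"grip":0}]'
python3 -m crank '[{"tx":0,"ty":0,"tz":0,"rx":0,"ry":0,"rz":0,"grip":0.2},{"tx":0,"ty":0,"tz":0,"rx":0,"ry":0,"rz":0,"grip":0.4},{"tx":0,"ty":0,"tz":0,"rx":0,"ry":0,"rz":0,"grip":0.6},{"tx":0,"ty":0,"tz":0,"rx":0,"ry":0,"rz":0,"grip":1},{"tx":0,"ty":0,"tz":0,"rx":0,"ry":0,"rz":0,"grip":1},{"tx":0,"ty":0,"tz":0,"rx":0,"ry":0,"rz":0,"grip":1},{"tx":0,"ty":0,"tz":0,"rx":0,"ry":0,"rz":0,"grip":1},{"tx":0,"ty":0,"tz":0,"rx":0,"ry":0,"rz":0,"grip":1}]'
```

```text
clock: 2.97
eef_pos: [493.1, 243.8, -0.0]
eef_rot: [0.285, 0.958, -0.0, -0.0]
ft_force: [-0.3, -0.4, -0.4]
opening: 0.999
finger_force: 0.0
clock: 3.63
eef_pos: [495.0, 245.2, 2.5]
eef_rot: [0.284, 0.959, 0.001, 0.002]
ft_force: [0.9, -0.3, 6.9]
opening: 0.605
finger_force: 63.2
```

```bash

python3 -m crank '[{"tx":0,"ty":0,"tz":5,"rx":0,"ry":0,"rz":0,"grip":1},{"tx":0,"ty":0,"tz":20,"rx":0,"ry":0,"rz":0,"grip":1},{"tx":0,"ty":0,"tz":45,"rx":0,"ry":0,"rz":0,"grip":1},{"tx":0,"ty":0,"tz":75,"rx":0,"ry":0,"rz":0,"grip":1},{"tx":0,"ty":0,"tz":105,"rx":0,"ry":0,"rz":0,"grip":1},{"tx":0,"ty":0,"tz":125,"rx":0,"ry":0,"rz":0,"grip":1},{"tx":0,"ty":0,"tz":135,"rx":0,"ry":0,"rz":0,"grip":1},{"tx":0,"ty":0,"tz":135,"rx":0,"ry":0,"rz":0,"grip":1}]'
python3 - <<'E'
from h import *
w=shot("w4")
from workcell import env
print(env.sense()["eef_rot"])
E
```

```text
clock: 4.3
eef_pos: [495.0, 245.4, 138.4]
eef_rot: [0.284, 0.959, 0.002, 0.002]
ft_force: [0.4, -0.3, -0.5]
opening: 0.609
finger_force: 62.8
4.3 [495.  245.4 138.4] yaw 146.94 q [ 0.38  0.28  1.88  0.    0.98 -0.61]
[2.84500526e-01 9.58675190e-01 7.30364544e-04 8.93320858e-04]
```

View pics/w4.png

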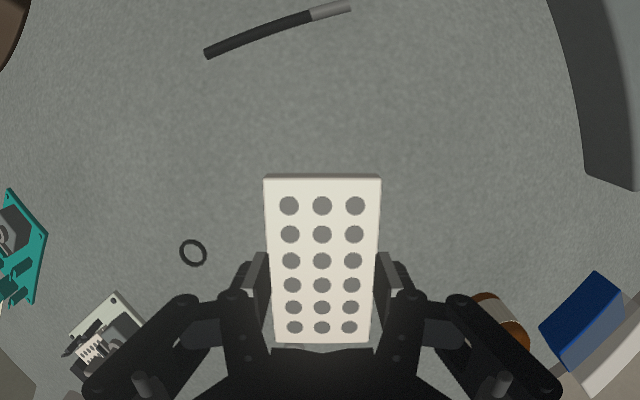

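The plate is held square in the fingers; its far top edge is at row ~179 and its near edge at row ~342.

```bash
python3 - <<'E'
from h import *
w=dict(np.load("w4.npz"))
for z in (146,148):
    for thr in (150,190): print(z,wrect(w,(255,165,392,350),thr,z,close=15))
    P=wplane(w,[[264,179],[381,179],[271,342],[369,342]],z)-w["pos"][:2]
    yaw=np.radians(146.94);R=np.array([[np.cos(yaw),np.sin(yaw)],[np.sin(yaw),-np.cos(yaw)]])
    print(np.round(P@R.T,1))
E
```

```text
146 (array([497.9, 243.9]), 102.1, 53.9, -33.04)
146 (array([495.1, 245.5]), 94.1, 52.6, -33.34)
[[ 47.4 -25.6]
 [ 47.3  27.1]
 [-48.4 -29.1]
 [-48.5  27.9]]
148 (array([496.8, 244.6]), 100.6, 53.1, -33.04)
148 (array([494.1, 246.1]), 92.7, 51.8, -33.34)
[[ 47.8 -25.2]
 [ 47.8  26.7]
 [-46.5 -28.6]
 [-46.6  27.5]]
```

```bash

python3 -m crank '[{"tx":0,"ty":-15,"tz":2,"rx":0,"ry":0,"rz":-3,"grip":1},{"tx":1,"ty":-40,"tz":5,"rx":0,"ry":0,"rz":-7,"grip":1},{"tx":2,"ty":-68,"tz":10,"rx":0,"ry":0,"rz":-12,"grip":1},{"tx":4,"ty":-97,"tz":10,"rx":0,"ry":0,"rz":-17,"grip":1},{"tx":5,"ty":-126,"tz":10,"rx":0,"ry":0,"rz":-21,"grip":1},{"tx":6,"ty":-155,"tz":10,"rx":0,"ry":0,"rz":-25,"grip":1},{"tx":7,"ty":-184,"tz":10,"rx":0,"ry":0,"rz":-30,"grip":1},{"tx":8,"ty":-212,"tz":10,"rx":0,"ry":0,"rz":-34,"grip":1}]'
python3 -m crank '[{"tx":1,"ty":-29,"tz":0,"rx":0,"ry":0,"rz":-4,"grip":1},{"tx":2,"ty":-58,"tz":0,"rx":0,"ry":0,"rz":-8,"grip":1},{"tx":4,"ty":-87,"tz":0,"rx":0,"ry":0,"rz":-12,"grip":1},{"tx":5,"ty":-116,"tz":0,"rx":0,"ry":0,"rz":-16,"grip":1},{"tx":6,"ty":-145,"tz":0,"rx":0,"ry":0,"rz":-19,"grip":1},{"tx":7,"ty":-170,"tz":-5,"rx":0,"ry":0,"rz":-20.8,"grip":1},{"tx":7.6,"ty":-186,"tz":-12,"rx":0,"ry":0,"rz":-20.8,"grip":1},{"tx":7.6,"ty":-186,"tz":-20,"rx":0,"ry":0,"rz":-20.8,"grip":1}]'
python3 - <<'E'
from h import *
w=shot("w5")
E
```

```text
clock: 5.02
eef_pos: [498.9, 31.2, 142.8]
eef_rot: [0.554, 0.832, -0.001, -0.002]
ft_force: [0.6, -0.6, -0.5]
opening: 0.604
finger_force: 62.8
clock: 5.68
eef_pos: [507.8, -156.1, 123.3]
eef_rot: [0.695, 0.719, -0.001, -0.001]
ft_force: [0.3, -0.8, -0.5]
opening: 0.606
finger_force: 62.8
5.6833 [ 507.8 -156.1  123.3] yaw 91.95 q [-0.38  0.26  1.94 -0.    0.94 -0.41]
```

View pics/w5.png

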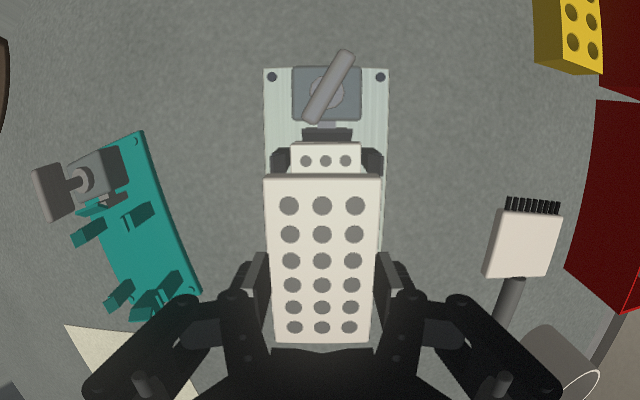

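The plate hovers over the nest, roughly aligned; the jig's far base corners are at (263,69) and (389,69), the blade runs (307,120)–(348,55), and plate_b shows at (325,158).

```bash
python3 - <<'E'
from h import *
from workcell import env
s=env.sense();print(s["clock"],s["eef_pos"])
w=dict(np.load("w5.npz"));im=w["image"]
yaw=np.radians(91.95);R=np.array([[np.cos(yaw),np.sin(yaw)],[np.sin(yaw),-np.cos(yaw)]])
tl=lambda uv,z:np.round((wplane(w,uv,z)-w["pos"][:2])@R.T,1)
# base edges, sub-pixel by gradient in rows/cols
g=im.astype(int).sum(2)
for r in (85,100,115,130): 
    a=np.diff(g[r]);print(r,255+np.argmax(a[255:275]),380+np.argmin(a[380:400]))
print("col top edge",[55+np.argmax(np.diff(g[55:80,c])) for c in (270,282,372,382)])
print("base corners tool",tl([[263.5,69],[389,69],[264,130],[387.5,130]],10))
print("blade ends top z106",tl([[307,117],[348,55]],106),"plate b far edge",tl([[290,144],[361,144]],34))
print("plate c",tl([[264,179],[381,179]],123.3+9.5))
t=eyes=None
E
```

```text
5.7333 [ 506.02217692 -153.79426835  121.29252415]
85 263 388
100 263 387
115 263 387
130 263 387
col top edge [np.int64(67), np.int64(67), np.int64(67), np.int64(68)]
base corners tool [[113.4 -47.4]
 [113.8  55. ]
 [ 62.2 -47.7]
 [ 62.5  54.7]]
blade ends top z106 [[ 74.5  -7.2]
 [106.8  13.5]] plate b far edge [[ 52.7 -23.7]
 [ 52.8  29.6]]
plate c [[ 48.1 -25.3]
 [ 48.1  26.7]]
```

```bash

python3 -m crank '[{"tx":1.5,"ty":1.2,"tz":0,"rx":0,"ry":0,"rz":0,"grip":1},{"tx":3,"ty":2.5,"tz":-10,"rx":0,"ry":0,"rz":0,"grip":1},{"tx":3,"ty":2.5,"tz":-25,"rx":0,"ry":0,"rz":0,"grip":1},{"tx":3,"ty":2.5,"tz":-40,"rx":0,"ry":0,"rz":0,"grip":1},{"tx":3,"ty":2.5,"tz":-52,"rx":0,"ry":0,"rz":0,"grip":1},{"tx":3,"ty":2.5,"tz":-58,"rx":0,"ry":0,"rz":0,"grip":1},{"tx":3,"ty":2.5,"tz":-58,"rx":0,"ry":0,"rz":0,"grip":1},{"tx":3,"ty":2.5,"tz":-58,"rx":0,"ry":0,"rz":0,"grip":1}]'
python3 - <<'E'
from h import *
w=shot("w6");w2=shot("w7")
g=w["image"].astype(int).sum(2)
for r in (85,100,115,130): 
    a=np.diff(g[r]);print(r,220+np.argmax(a[220:280]),370+np.argmin(a[370:430]))
E
```

```text
clock: 6.4
eef_pos: [511.7, -150.4, 67.1]
eef_rot: [0.694, 0.72, -0.0, -0.0]
ft_force: [0.5, -0.4, -0.0]
opening: 0.604
finger_force: 62.8
6.4 [ 511.7 -150.4   67.1] yaw 92.18 q [-0.37  0.35  1.96  0.    0.83 -0.41]
6.45 [ 512.2 -150.8   67.7] yaw 92.17 q [-0.37  0.35  1.95  0.    0.83 -0.41]
85 241 400
100 241 399
115 241 399
130 241 399
```

View pics/w6.png

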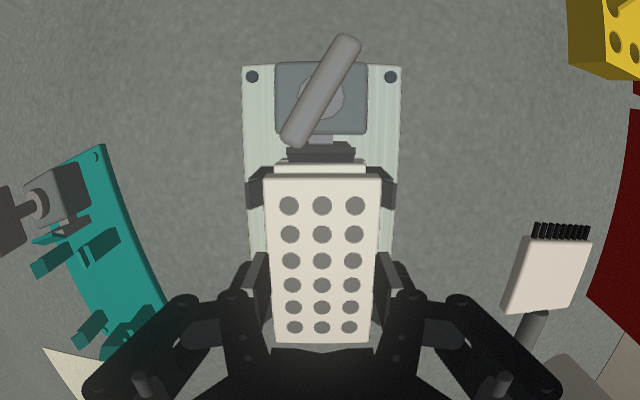

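The plate sits over the nest between posts at (255,190) and (390,190), about 1 mm to the right of the base's centre line.

```bash
python3 - <<'E'
from h import *
w=dict(np.load("w6.npz"));g=w["image"].astype(int).sum(2)
print([50+np.argmax(np.diff(g[50:80,c])) for c in (247,260,270,382,396)])
yaw=np.radians(92.18);R=np.array([[np.cos(yaw),np.sin(yaw)],[np.sin(yaw),-np.cos(yaw)]])
for z in (66,69):
    w["pos"][2]=z
    tl=lambda uv,z:np.round((wplane(w,uv,z)-w["pos"][:2])@R.T,1)
    print(tl([[241.5,65.5],[400.5,66],[241.5,130],[399.5,130]],10), tl([[264,179],[381,179],[271,342],[369,342]],z+9.5))
    print("b far",tl([[274,163],[365,163]],34))
E
```

```text
[np.int64(65), np.int64(64), np.int64(63), np.int64(64), np.int64(65)]
[[108.8 -51. ]
 [108.4  50.5]
 [ 66.4 -51.8]
 [ 66.3  50.7]] [[ 48.1 -25.3]
 [ 48.1  26.7]
 [-46.3 -28.7]
 [-46.1  27.4]]
b far [[ 48.1 -27.1]
 [ 48.1  25.1]]
[[109.3 -51.8]
 [108.8  51.3]
 [ 66.2 -52.6]
 [ 66.1  51.4]] [[ 48.1 -25.3]
 [ 48.1  26.7]
 [-46.3 -28.7]
 [-46.1  27.4]]
b far [[ 47.6 -27.5]
 [ 47.6  25.5]]
```

```bash

python3 -m crank '[{"tx":-1,"ty":-1.5,"tz":0,"rx":0,"ry":0,"rz":0,"grip":1},{"tx":-1,"ty":-1.5,"tz":-4,"rx":0,"ry":0,"rz":0,"grip":1},{"tx":-1,"ty":-1.5,"tz":-8,"rx":0,"ry":0,"rz":0,"grip":1},{"tx":-1,"ty":-1.5,"tz":-13,"rx":0,"ry":0,"rz":0,"grip":1},{"tx":-1,"ty":-1.5,"tz":-18,"rx":0,"ry":0,"rz":0,"grip":1},{"tx":-1,"ty":-1.5,"tz":-22,"rx":0,"ry":0,"rz":0,"grip":1},{"tx":-1,"ty":-1.5,"tz":-26,"rx":0,"ry":0,"rz":0,"grip":1},{"tx":-1,"ty":-1.5,"tz":-26,"rx":0,"ry":0,"rz":0,"grip":1}]'
python3 -m crank '[{"tx":0,"ty":0,"tz":-1,"rx":0,"ry":0,"rz":0,"grip":1},{"tx":0,"ty":0,"tz":-1,"rx":0,"ry":0,"rz":0,"grip":1},{"tx":0,"ty":0,"tz":-2,"rx":0,"ry":0,"rz":0,"grip":1},{"tx":0,"ty":0,"tz":-2,"rx":0,"ry":0,"rz":0,"grip":1},{"tx":0,"ty":0,"tz":-3,"rx":0,"ry":0,"rz":0,"grip":1},{"tx":0,"ty":0,"tz":-3,"rx":0,"ry":0,"rz":0,"grip":1},{"tx":0,"ty":0,"tz":-3,"rx":0,"ry":0,"rz":0,"grip":1},{"tx":0,"ty":0,"tz":-3,"rx":0,"ry":0,"rz":0,"grip":1}]'
```

```text
clock: 7.17
eef_pos: [509.8, -152.1, 40.1]
eef_rot: [0.694, 0.72, -0.0, -0.001]
ft_force: [-0.6, 0.3, -0.0]
opening: 0.608
finger_force: 62.8
clock: 7.83
eef_pos: [510.8, -152.5, 38.5]
eef_rot: [0.694, 0.72, 0.0, 0.0]
ft_force: [1.0, -0.2, -0.8]
opening: 0.609
finger_force: 62.8
```

```bash

python3 -m crank '[{"tx":0,"ty":0,"tz":-1,"rx":0,"ry":0,"rz":0,"grip":1},{"tx":0,"ty":0,"tz":-1,"rx":0,"ry":0,"rz":0,"grip":1},{"tx":0,"ty":0,"tz":-1.5,"rx":0,"ry":0,"rz":0,"grip":1},{"tx":0,"ty":0,"tz":-1.5,"rx":0,"ry":0,"rz":0,"grip":1},{"tx":0,"ty":0,"tz":-2,"rx":0,"ry":0,"rz":0,"grip":1},{"tx":0,"ty":0,"tz":-2,"rx":0,"ry":0,"rz":0,"grip":1},{"tx":0,"ty":0,"tz":-2,"rx":0,"ry":0,"rz":0,"grip":1},{"tx":0,"ty":0,"tz":-2,"rx":0,"ry":0,"rz":0,"grip":1}]'
```

```text
clock: 8.5
eef_pos: [510.8, -152.5, 36.5]
eef_rot: [0.694, 0.72, 0.0, 0.0]
ft_force: [-0.2, 0.1, 2.1]
opening: 0.605
finger_force: 63.0
```

```bash

python3 -m crank '[{"tx":0,"ty":0,"tz":-0.5,"rx":0,"ry":0,"rz":0,"grip":1},{"tx":0,"ty":0,"tz":-0.5,"rx":0,"ry":0,"rz":0,"grip":1},{"tx":0,"ty":0,"tz":-0.5,"rx":0,"ry":0,"rz":0,"grip":0.3},{"tx":0,"ty":0,"tz":-0.5,"rx":0,"ry":0,"rz":0,"grip":0.2},{"tx":0,"ty":0,"tz":-0.5,"rx":0,"ry":0,"rz":0,"grip":0.1},{"tx":0,"ty":0,"tz":-0.5,"rx":0,"ry":0,"rz":0,"grip":0},{"tx":0,"ty":0,"tz":-0.5,"rx":0,"ry":0,"rz":0,"grip":0},{"tx":0,"ty":0,"tz":-0.5,"rx":0,"ry":0,"rz":0,"grip":0}]'
python3 -m crank '[{"tx":0,"ty":0,"tz":5,"rx":0,"ry":0,"rz":0,"grip":0},{"tx":0,"ty":0,"tz":20,"rx":0,"ry":0,"rz":0,"grip":0},{"tx":0,"ty":0,"tz":45,"rx":0,"ry":0,"rz":0,"grip":0},{"tx":0,"ty":0,"tz":75,"rx":0,"ry":0,"rz":0,"grip":0},{"tx":0,"ty":0,"tz":100,"rx":0,"ry":0,"rz":0,"grip":0},{"tx":0,"ty":-10,"tz":115,"rx":0,"ry":0,"rz":0,"grip":0},{"tx":0,"ty":-20,"tz":120,"rx":0,"ry":0,"rz":0,"grip":0},{"tx":0,"ty":-20,"tz":120,"rx":0,"ry":0,"rz":0,"grip":0}]'
python3 - <<'E'
from h import *
w=shot("w8")
for thr in (170,200): print("plate c",wrect(w,(250,120,400,330),thr,46,close=15,sat=30))
from workcell import eyes
s=eyes.read_camera("side")["image"];W=w["image"]
o=np.zeros((580,800,3),np.uint8);o[:400,:640]=W;o[405:580,:163]=cv2.resize(s[160:230,300:365],None,fx=2.5,fy=2.5)[:175];cv2.imwrite("pics/v8.png",o[:,:,::-1])
E
```

```text
clock: 9.17
eef_pos: [510.7, -152.5, 35.8]
eef_rot: [0.694, 0.72, -0.0, -0.0]
ft_force: [0.9, -1.2, 0.4]
opening: 1.0
finger_force: 0.0
clock: 9.83
eef_pos: [512.4, -174.7, 158.1]
eef_rot: [0.694, 0.72, 0.001, 0.003]
ft_force: [0.3, -0.3, -0.4]
opening: 0.997
finger_force: 0.0
9.8333 [ 512.4 -174.7  158.1] yaw 92.08 q [-0.41  0.23  1.9  -0.    1.01 -0.44]
plate c (array([ 511.1, -153.2]), 97.5, 89.0, -87.96)
plate c (array([ 511.3, -151.4]), 93.0, 51.7, -87.99)Traceback (most recent call last):
  File "<stdin>", line 6, in <module>
ValueError: could not broadcast input array from shape (175,162,3) into shape (175,163,3)
```

```bash

python3 -m crank '[{"tx":0,"ty":13,"tz":5,"rx":0,"ry":0,"rz":7,"grip":0},{"tx":-1,"ty":26,"tz":10,"rx":0,"ry":0,"rz":14,"grip":0},{"tx":-1,"ty":40,"tz":10,"rx":0,"ry":0,"rz":21,"grip":0},{"tx":-2,"ty":54,"tz":10,"rx":0,"ry":0,"rz":28,"grip":0},{"tx":-3,"ty":68,"tz":10,"rx":0,"ry":0,"rz":35,"grip":0},{"tx":-4,"ty":82,"tz":10,"rx":0,"ry":0,"rz":42,"grip":0},{"tx":-5,"ty":95,"tz":10,"rx":0,"ry":0,"rz":49,"grip":0},{"tx":-5,"ty":108,"tz":10,"rx":0,"ry":0,"rz":56,"grip":0}]'
python3 -m crank '[{"tx":0,"ty":0,"tz":0,"rx":0,"ry":0,"rz":7,"grip":0},{"tx":0,"ty":0,"tz":0,"rx":0,"ry":0,"rz":14,"grip":0},{"tx":0,"ty":0,"tz":0,"rx":0,"ry":0,"rz":21,"grip":0},{"tx":0,"ty":0,"tz":0,"rx":0,"ry":0,"rz":28,"grip":0},{"tx":0,"ty":0,"tz":0,"rx":0,"ry":0,"rz":35,"grip":0},{"tx":0,"ty":0,"tz":0,"rx":0,"ry":0,"rz":42,"grip":0},{"tx":0,"ty":0,"tz":0,"rx":0,"ry":0,"rz":49,"grip":0},{"tx":0,"ty":0,"tz":0,"rx":0,"ry":0,"rz":56,"grip":0}]'
python3 -m crank '[{"tx":0,"ty":0,"tz":0,"rx":0,"ry":0,"rz":7,"grip":0},{"tx":0,"ty":0,"tz":0,"rx":0,"ry":0,"rz":14,"grip":0},{"tx":0,"ty":0,"tz":0,"rx":0,"ry":0,"rz":21,"grip":0},{"tx":0,"ty":0,"tz":0,"rx":0,"ry":0,"rz":28,"grip":0},{"tx":0,"ty":0,"tz":0,"rx":0,"ry":0,"rz":35,"grip":0},{"tx":0,"ty":0,"tz":0,"rx":0,"ry":0,"rz":35,"grip":0},{"tx":0,"ty":0,"tz":0,"rx":0,"ry":0,"rz":35,"grip":0},{"tx":0,"ty":0,"tz":0,"rx":0,"ry":0,"rz":35,"grip":0}]'
python3 - <<'E'
from h import *
w=shot("w9")
from workcell import eyes
s=eyes.read_camera("side")["image"];W=w["image"]
o=np.zeros((590,800,3),np.uint8);o[:400,:640]=W;c=cv2.resize(s[168:230,300:365],None,fx=3,fy=3);o[402:402+c.shape[0],:c.shape[1]]=c
v=np.load("w8.npz")["image"];c=v[60:245,200:460];o[402:587,210:470]=c
cv2.imwrite("pics/v9.png",o[:,:,::-1])
E
```

```text
clock: 10.6
eef_pos: [503.7, -63.1, 163.5]
eef_rot: [0.272, 0.962, -0.0, -0.002]
ft_force: [0.4, 0.7, -0.2]
opening: 0.995
finger_force: 0.0
clock: 11.27
eef_pos: [503.9, -63.8, 163.5]
eef_rot: [-0.212, 0.977, 0.001, -0.002]
ft_force: [0.2, 0.2, -0.9]
opening: 1.004
finger_force: 0.0
clock: 11.93
eef_pos: [504.9, -64.1, 164.7]
eef_rot: [-0.492, 0.87, 0.001, -0.001]
ft_force: [0.3, -0.1, -0.1]
opening: 0.999
finger_force: 0.0
11.9333 [504.9 -64.1 164.7] yaw 238.99 q [-0.21  0.16  1.96  0.    1.02 -2.81]
```

View pics/v9.png

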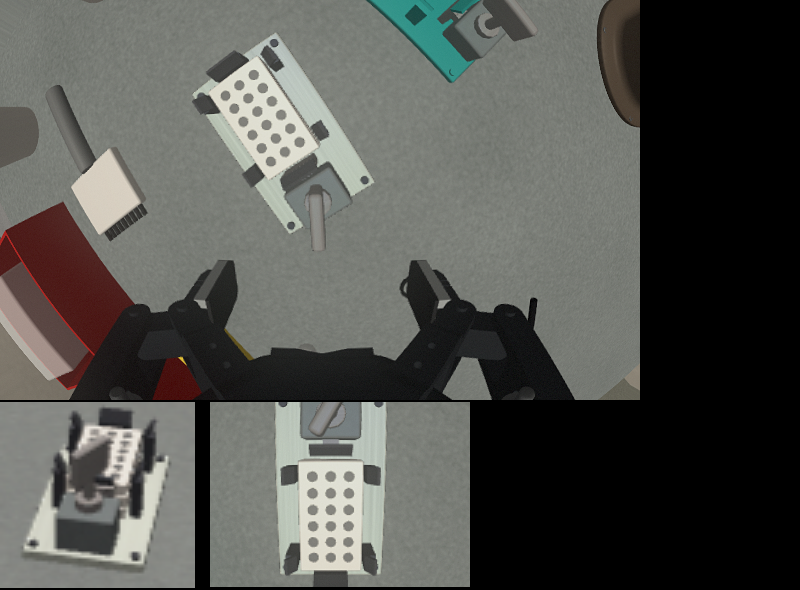

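Plate_c lies flat in the nest between the posts, and the blade (316,190)–(319,248) points along the tool's x.

```bash
python3 - <<'E'
from h import *
w=dict(np.load("w9.npz"));w["pos"][2]=164.5
yaw=np.radians(239);R=np.array([[np.cos(yaw),np.sin(yaw)],[np.sin(yaw),-np.cos(yaw)]])
tl=lambda uv,z:np.round((wplane(w,uv,z)-w["pos"][:2])@R.T,1)
print("blade ends (top face)",tl([[316.5,188],[319,249]],106))
im=w["image"].astype(int)
for r in range(200,250,8): print(r,im[r,304:334].sum(1))
E
```

```text
blade ends (top face) [[ 25.8  -3.4]
 [-19.2  -1.9]]
200 [335 380 416 394 348 350 390 414 421 426 427 425 427 428 414 393 365 346
 246 351 420 409 412 423 423 426 375 261 372 381]
208 [368 375 393 416 395 314 376 394 415 429 423 427 423 427 419 406 378 358
 284 285 347 412 406 407 411 385 366 366 370 364]
216 [373 367 367 373 356 319 350 384 405 416 421 427 423 421 422 419 388 361
 334 273 295 377 373 351 334 333 322 302 371 372]
224 [332 360 362 364 363 359 284 355 395 415 427 414 423 417 417 417 400 367
 357 290 269 345 360 361 358 366 355 360 368 371]
232 [348 345 353 350 368 363 320 340 370 399 414 423 421 421 413 410 409 381
 361 321 282 284 356 358 365 360 360 364 372 369]
240 [367 357 371 364 364 369 367 306 341 387 404 429 417 414 417 413 399 389
 368 351 307 273 377 373 362 356 363 367 362 374]
248 [370 370 373 370 365 361 357 341 347 368 399 414 423 414 415 412 405 408
 381 357 325 301 353 363 363 370 374 373 367 374]
```

```bash

python3 -m crank '[{"tx":0.7,"ty":-1.5,"tz":-10,"rx":0,"ry":0,"rz":0.5,"grip":0},{"tx":1.5,"ty":-3.3,"tz":-25,"rx":0,"ry":0,"rz":1,"grip":0},{"tx":1.5,"ty":-3.3,"tz":-45,"rx":0,"ry":0,"rz":1,"grip":0},{"tx":1.5,"ty":-3.3,"tz":-65,"rx":0,"ry":0,"rz":1,"grip":0},{"tx":1.5,"ty":-3.3,"tz":-80,"rx":0,"ry":0,"rz":1,"grip":0},{"tx":1.5,"ty":-3.3,"tz":-88,"rx":0,"ry":0,"rz":1,"grip":0},{"tx":1.5,"ty":-3.3,"tz":-90,"rx":0,"ry":0,"rz":1,"grip":0},{"tx":1.5,"ty":-3.3,"tz":-90,"rx":0,"ry":0,"rz":1,"grip":0}]'
python3 - <<'E'
from h import *
w=shot("w10");im=w["image"].astype(int)
from workcell import env
print(env.sense()["eef_pos"])
m=(im.max(2)-im.min(2)<25)&(im.mean(2)>105)&(im.mean(2)<175)
for r in (235,245,255,265,275,285): print(r,im[r,290:352:2].mean(1).astype(int).tolist())
E
```

```text
clock: 12.7
eef_pos: [506.8, -67.7, 75.1]
eef_rot: [-0.501, 0.865, 0.0, -0.001]
ft_force: [0.1, -0.4, 0.1]
opening: 0.997
finger_force: 0.0
12.7 [506.8 -67.7  75.1] yaw 240.12 q [-0.22  0.31  2.   -0.    0.83 -2.84]
[507.54547338 -67.8610608   76.00178362]
235 [117, 118, 116, 116, 119, 116, 116, 118, 107, 75, 80, 75, 75, 74, 75, 74, 74, 73, 74, 74, 96, 86, 70, 73, 101, 119, 117, 117, 116, 116, 118]
245 [115, 117, 115, 118, 116, 116, 105, 121, 133, 137, 79, 75, 75, 76, 75, 75, 73, 77, 73, 71, 74, 137, 132, 130, 129, 96, 110, 118, 121, 117, 118]
255 [114, 118, 115, 116, 117, 115, 117, 128, 134, 126, 76, 76, 78, 77, 77, 76, 76, 78, 76, 73, 71, 116, 131, 127, 129, 107, 118, 116, 116, 116, 116]
265 [178, 133, 112, 114, 115, 116, 115, 116, 115, 112, 112, 122, 130, 137, 134, 132, 133, 133, 127, 118, 105, 80, 115, 114, 110, 101, 115, 117, 119, 119, 119]
275 [152, 124, 117, 120, 118, 117, 110, 112, 112, 113, 97, 120, 130, 135, 134, 132, 134, 130, 129, 118, 111, 76, 118, 116, 118, 116, 116, 118, 120, 119, 116]
285 [118, 120, 117, 115, 116, 118, 117, 116, 115, 118, 93, 119, 127, 132, 134, 134, 130, 132, 128, 120, 112, 84, 116, 121, 121, 122, 121, 119, 113, 112, 116]
```

```bash
python3 - <<'E'
from h import *
w=dict(np.load("w10.npz"));im=w["image"].astype(int)
print([(r,int(im[r,314:328].mean())) for r in range(250,345,3)])
yaw=np.radians(240.1);R=np.array([[np.cos(yaw),np.sin(yaw)],[np.sin(yaw),-np.cos(yaw)]])
for z in (74.5,76): 
  w["pos"][2]=z;print(np.round((wplane(w,[[321,258],[321,260],[321,262],[321,328],[321,332],[321,336]],106)-w["pos"][:2])@R.T,1).tolist())
E
```

```text
[(250, 77), (253, 76), (256, 82), (259, 113), (262, 124), (265, 132), (268, 131), (271, 132), (274, 132), (277, 131), (280, 131), (283, 131), (286, 131), (289, 131), (292, 131), (295, 131), (298, 130), (301, 130), (304, 130), (307, 129), (310, 129), (313, 129), (316, 128), (319, 128), (322, 128), (325, 127), (328, 126), (331, 125), (334, 126), (337, 115), (340, 115), (343, 117)]
[[20.0, -0.5], [19.1, -0.5], [18.2, -0.5], [-16.6, -0.5], [-19.1, -0.5], [-21.7, -0.5]]
[[19.3, -0.5], [18.3, -0.5], [17.4, -0.5], [-17.9, -0.5], [-20.4, -0.5], [-23.0, -0.5]]
```

```bash

python3 -m crank '[{"tx":0.5,"ty":1.2,"tz":-1,"rx":0,"ry":0,"rz":0,"grip":0.2},{"tx":0.5,"ty":1.2,"tz":-1,"rx":0,"ry":0,"rz":0,"grip":0.4},{"tx":0.5,"ty":1.2,"tz":-1,"rx":0,"ry":0,"rz":0,"grip":0.6},{"tx":0.5,"ty":1.2,"tz":-1,"rx":0,"ry":0,"rz":0,"grip":0.8},{"tx":0.5,"ty":1.2,"tz":-1,"rx":0,"ry":0,"rz":0,"grip":1},{"tx":0.5,"ty":1.2,"tz":-1,"rx":0,"ry":0,"rz":0,"grip":1},{"tx":0.5,"ty":1.2,"tz":-1,"rx":0,"ry":0,"rz":0,"grip":1},{"tx":0.5,"ty":1.2,"tz":-1,"rx":0,"ry":0,"rz":0,"grip":1}]'
python3 -m crank '[{"tx":0,"ty":0,"tz":0,"rx":0,"ry":0,"rz":-2,"grip":1},{"tx":0,"ty":0,"tz":0,"rx":0,"ry":0,"rz":-5,"grip":1},{"tx":0,"ty":0,"tz":0,"rx":0,"ry":0,"rz":-9,"grip":1},{"tx":0,"ty":0,"tz":0,"rx":0,"ry":0,"rz":-13,"grip":1},{"tx":0,"ty":0,"tz":0,"rx":0,"ry":0,"rz":-17,"grip":1},{"tx":0,"ty":0,"tz":0,"rx":0,"ry":0,"rz":-20,"grip":1},{"tx":0,"ty":0,"tz":0,"rx":0,"ry":0,"rz":-20,"grip":1},{"tx":0,"ty":0,"tz":0,"rx":0,"ry":0,"rz":-20,"grip":1}]'
python3 - <<'E'
from workcell import env
s=env.sense();print(s["moment"],s["joints"],s["joint_torque"])
E
```

```text
clock: 13.42
eef_pos: [507.6, -66.3, 75.3]
eef_rot: [-0.501, 0.865, 0.0, -0.0]
ft_force: [-2.2, 1.2, 4.5]
opening: 0.107
finger_force: 59.0
clock: 14.08
eef_pos: [507.4, -66.2, 75.3]
eef_rot: [-0.343, 0.939, 0.001, -0.0]
ft_force: [-2.1, 1.5, 4.7]
opening: 0.105
finger_force: 59.2
[ 0.27082985  0.28430177 -0.00772321] [-2.15143852e-01  3.06252193e-01  2.00255352e+00  7.10834260e-04
  8.33841375e-01 -2.48669144e+00] [-7.46318400e-01 -3.28871441e+01 -2.11491287e+01 -3.16832503e-01
 -7.84717407e-01 -1.28694196e-02]
```

```bash

python3 -m crank '[{"tx":0,"ty":0,"tz":0,"rx":0,"ry":0,"rz":-5,"grip":1},{"tx":0,"ty":0,"tz":0,"rx":0,"ry":0,"rz":-10,"grip":1},{"tx":0,"ty":0,"tz":0,"rx":0,"ry":0,"rz":-16,"grip":1},{"tx":0,"ty":0,"tz":0,"rx":0,"ry":0,"rz":-22,"grip":1},{"tx":0,"ty":0,"tz":0,"rx":0,"ry":0,"rz":-28,"grip":1},{"tx":0,"ty":0,"tz":0,"rx":0,"ry":0,"rz":-34,"grip":1},{"tx":0,"ty":0,"tz":0,"rx":0,"ry":0,"rz":-40,"grip":1},{"tx":0,"ty":0,"tz":0,"rx":0,"ry":0,"rz":-44,"grip":1}]'
python3 -m crank '[{"tx":0,"ty":0,"tz":0,"rx":0,"ry":0,"rz":-5,"grip":1},{"tx":0,"ty":0,"tz":0,"rx":0,"ry":0,"rz":-10,"grip":1},{"tx":0,"ty":0,"tz":0,"rx":0,"ry":0,"rz":-15,"grip":1},{"tx":0,"ty":0,"tz":0,"rx":0,"ry":0,"rz":-20,"grip":1},{"tx":0,"ty":0,"tz":0,"rx":0,"ry":0,"rz":-25,"grip":1},{"tx":0,"ty":0,"tz":0,"rx":0,"ry":0,"rz":-30,"grip":1},{"tx":0,"ty":0,"tz":0,"rx":0,"ry":0,"rz":-35,"grip":1},{"tx":0,"ty":0,"tz":0,"rx":0,"ry":0,"rz":-40,"grip":1}]'
python3 - <<'E'
from workcell import env
s=env.sense();print(s["moment"],s["joints"],s["joint_torque"])
E
```

```text
clock: 14.75
eef_pos: [507.2, -65.7, 75.2]
eef_rot: [0.036, 0.999, 0.001, -0.001]
ft_force: [-3.0, 3.4, 4.9]
opening: 0.11
finger_force: 59.4
clock: 15.42
eef_pos: [507.4, -65.3, 75.2]
eef_rot: [0.376, 0.927, 0.001, -0.001]
ft_force: [-2.3, 4.3, 5.6]
opening: 0.107
finger_force: 59.4
[0.74532109 0.18649933 0.06457558] [-0.21432476  0.30622116  2.00266647  0.00261591  0.83406029 -1.01668611] [ -2.44060971 -32.78724432 -21.22233331  -0.9063852   -0.8392922
  -0.63512055]
```

```bash

python3 -m crank '[{"tx":0,"ty":0,"tz":0,"rx":0,"ry":0,"rz":-5,"grip":1},{"tx":0,"ty":0,"tz":0,"rx":0,"ry":0,"rz":-10,"grip":1},{"tx":0,"ty":0,"tz":0,"rx":0,"ry":0,"rz":-15,"grip":1},{"tx":0,"ty":0,"tz":0,"rx":0,"ry":0,"rz":-20,"grip":1},{"tx":0,"ty":0,"tz":0,"rx":0,"ry":0,"rz":-25,"grip":1},{"tx":0,"ty":0,"tz":0,"rx":0,"ry":0,"rz":-30,"grip":1},{"tx":0,"ty":0,"tz":0,"rx":0,"ry":0,"rz":-35,"grip":1},{"tx":0,"ty":0,"tz":0,"rx":0,"ry":0,"rz":-38,"grip":1}]'
python3 -m crank '[{"tx":0,"ty":0,"tz":0,"rx":0,"ry":0,"rz":-1,"grip":1},{"tx":0,"ty":0,"tz":0,"rx":0,"ry":0,"rz":-2,"grip":1},{"tx":0,"ty":0,"tz":0,"rx":0,"ry":0,"rz":-3,"grip":1},{"tx":0,"ty":0,"tz":0,"rx":0,"ry":0,"rz":-4,"grip":1},{"tx":0,"ty":0,"tz":0,"rx":0,"ry":0,"rz":-4,"grip":1},{"tx":0,"ty":0,"tz":0,"rx":0,"ry":0,"rz":-4,"grip":1},{"tx":0,"ty":0,"tz":0,"rx":0,"ry":0,"rz":-4,"grip":1},{"tx":0,"ty":0,"tz":0,"rx":0,"ry":0,"rz":-4,"grip":1}]'
python3 - <<'E'
from workcell import env
s=env.sense();print(s["moment"],s["joints"],s["joint_torque"])
E
```

```text
clock: 16.08
eef_pos: [507.8, -65.1, 75.3]
eef_rot: [0.657, 0.754, 0.001, -0.001]
ft_force: [0.2, 5.4, 4.5]
opening: 0.108
finger_force: 59.2
clock: 16.75
eef_pos: [507.8, -65.1, 75.3]
eef_rot: [0.681, 0.732, 0.001, -0.001]
ft_force: [-1.0, 5.6, 4.9]
opening: 0.105
finger_force: 59.1
[ 0.7508074   0.18348331 -0.05571006] [-0.21413813  0.30640076  2.00237969  0.00334298  0.83328039 -0.28765333] [ -2.71105729 -33.10458899 -20.99280953  -1.11181084  -0.61674686
  -0.03709874]
```

```bash

python3 -m crank '[{"tx":0,"ty":0,"tz":0,"rx":0,"ry":0,"rz":-1,"grip":1},{"tx":0,"ty":0,"tz":0,"rx":0,"ry":0,"rz":-2,"grip":1},{"tx":0,"ty":0,"tz":0,"rx":0,"ry":0,"rz":-3,"grip":1},{"tx":0,"ty":0,"tz":0,"rx":0,"ry":0,"rz":-4,"grip":1},{"tx":0,"ty":0,"tz":0,"rx":0,"ry":0,"rz":-5,"grip":1},{"tx":0,"ty":0,"tz":0,"rx":0,"ry":0,"rz":-6,"grip":1},{"tx":0,"ty":0,"tz":0,"rx":0,"ry":0,"rz":-6,"grip":1},{"tx":0,"ty":0,"tz":0,"rx":0,"ry":0,"rz":-6,"grip":1}]'
python3 - <<'E'
from workcell import env
s=env.sense();print(s["moment"],s["joints"][5],s["joint_torque"][5])
E
```

```text
clock: 17.42
eef_pos: [507.9, -65.1, 75.3]
eef_rot: [0.719, 0.696, 0.001, -0.001]
ft_force: [0.0, 5.2, 4.0]
opening: 0.104
finger_force: 59.1
[0.75631947 0.1454761  0.19157719] -0.18354604792440257 0.1510305656120181
```

```bash

python3 -m crank '[{"tx":0,"ty":0,"tz":0,"rx":0,"ry":0,"rz":-1,"grip":1},{"tx":0,"ty":0,"tz":0,"rx":0,"ry":0,"rz":-2,"grip":1},{"tx":0,"ty":0,"tz":0,"rx":0,"ry":0,"rz":-3,"grip":1},{"tx":0,"ty":0,"tz":0,"rx":0,"ry":0,"rz":-4,"grip":1},{"tx":0,"ty":0,"tz":0,"rx":0,"ry":0,"rz":-4,"grip":1},{"tx":0,"ty":0,"tz":0,"rx":0,"ry":0,"rz":-4,"grip":1},{"tx":0,"ty":0,"tz":0,"rx":0,"ry":0,"rz":-4,"grip":1},{"tx":0,"ty":0,"tz":0,"rx":0,"ry":0,"rz":-4,"grip":1}]'
python3 - <<'E'
from workcell import env
s=env.sense();print(s["moment"],s["joints"][5],s["joint_torque"][5])
E
```

```text
clock: 18.08
eef_pos: [507.9, -65.1, 75.3]
eef_rot: [0.74, 0.673, 0.0, -0.0]
ft_force: [-0.4, 6.3, 4.7]
opening: 0.106
finger_force: 86.8
[1.09410728 0.0781254  1.68370044] -0.11879437823380151 1.6819153726100922
```

Seated: the twist rose to 1.7 N m. Backing off a quarter turn.

```bash

python3 -m crank '[{"tx":0,"ty":0,"tz":0,"rx":0,"ry":0,"rz":3,"grip":1},{"tx":0,"ty":0,"tz":0,"rx":0,"ry":0,"rz":8,"grip":1},{"tx":0,"ty":0,"tz":0,"rx":0,"ry":0,"rz":14,"grip":1},{"tx":0,"ty":0,"tz":0,"rx":0,"ry":0,"rz":20,"grip":1},{"tx":0,"ty":0,"tz":0,"rx":0,"ry":0,"rz":26,"grip":1},{"tx":0,"ty":0,"tz":0,"rx":0,"ry":0,"rz":32,"grip":1},{"tx":0,"ty":0,"tz":0,"rx":0,"ry":0,"rz":38,"grip":1},{"tx":0,"ty":0,"tz":0,"rx":0,"ry":0,"rz":44,"grip":1}]'
python3 -m crank '[{"tx":0,"ty":0,"tz":0,"rx":0,"ry":0,"rz":6,"grip":1},{"tx":0,"ty":0,"tz":0,"rx":0,"ry":0,"rz":12,"grip":1},{"tx":0,"ty":0,"tz":0,"rx":0,"ry":0,"rz":18,"grip":1},{"tx":0,"ty":0,"tz":0,"rx":0,"ry":0,"rz":24,"grip":1},{"tx":0,"ty":0,"tz":0,"rx":0,"ry":0,"rz":30,"grip":1},{"tx":0,"ty":0,"tz":0,"rx":0,"ry":0,"rz":36,"grip":1},{"tx":0,"ty":0,"tz":0,"rx":0,"ry":0,"rz":42,"grip":1},{"tx":0,"ty":0,"tz":0,"rx":0,"ry":0,"rz":48,"grip":1}]'
python3 -m crank '[{"tx":0,"ty":0,"tz":0,"rx":0,"ry":0,"rz":1,"grip":1},{"tx":0,"ty":0,"tz":0,"rx":0,"ry":0,"rz":1,"grip":1},{"tx":0,"ty":0,"tz":0,"rx":0,"ry":0,"rz":1,"grip":1},{"tx":0,"ty":0,"tz":0,"rx":0,"ry":0,"rz":1,"grip":1},{"tx":0,"ty":0,"tz":0,"rx":0,"ry":0,"rz":1,"grip":1},{"tx":0,"ty":0,"tz":0,"rx":0,"ry":0,"rz":1,"grip":1},{"tx":0,"ty":0,"tz":0,"rx":0,"ry":0,"rz":1,"grip":1},{"tx":0,"ty":0,"tz":0,"rx":0,"ry":0,"rz":1,"grip":1}]'
python3 - <<'E'
from h import *
from workcell import env,eyes
s=env.sense();print(s["moment"],s["joint_velocities"],s["finger_force"])
w=shot("w11");im=w["image"]
# plate c: brightest large blob in the wrist picture, and in the side view
m=((im.min(2)>175)&(im.max(2).astype(int)-im.min(2)<35)).astype(np.uint8);m=cv2.morphologyEx(m,cv2.MORPH_CLOSE,np.ones((7,7)))
for q in cv2.findContours(m,0,cv2.CHAIN_APPROX_NONE)[0]:
    if cv2.contourArea(q)>800: print(cv2.boundingRect(q),cv2.minAreaRect(wplane(w,q[:,0],46).astype(np.float32)))
E
```

```text
clock: 18.75
eef_pos: [507.4, -65.2, 75.2]
eef_rot: [0.435, 0.9, 0.001, -0.001]
ft_force: [-1.3, 5.9, 4.5]
opening: 0.107
finger_force: 59.2
clock: 19.42
eef_pos: [507.2, -65.7, 75.2]
eef_rot: [0.031, 1.0, 0.001, -0.001]
ft_force: [-2.5, 2.8, 4.6]
opening: 0.109
finger_force: 59.2
clock: 20.08
eef_pos: [507.2, -65.7, 75.2]
eef_rot: [0.025, 1.0, 0.001, -0.001]
ft_force: [-2.5, 3.4, 6.2]
opening: 0.106
finger_force: 59.4
[0.48545869 0.31843443 0.06137183] [-0.0007756  -0.00052476  0.00112432  0.00054273  0.00011464  0.00021698] 59.35284733772278
20.0833 [507.2 -65.7  75.2] yaw 177.13 q [-0.21  0.31  2.    0.    0.83 -1.74]
(123, 204, 156, 83) ((509.7304382324219, -148.20230102539062), (58.15256118774414, 104.42938232421875), 2.307508945465088)
(126, 149, 227, 70) ((473.3720703125, -118.60433197021484), (37.67227554321289, 144.2427520751953), 2.1164708137512207)
(0, 0, 33, 74) ((310.5611267089844, -312.30621337890625), (76.62877655029297, 53.63618087768555), 7.2091264724731445)
```

```bash
python3 -c "
from workcell import env
print(env.sign_off())"
```

```text
the job is handed in; nothing more can be done
None
```

The third plate is on the pile in the jig; I turned the thumbscrew until it seated and backed it off about a quarter turn (about 1.66 rad by the tool's angle). I then handed the job in at 20 s with the screw still gripped (59 N) and still; the judging result was not shown to me.

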